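# Make up the dinner board and the breakfast board

### The arm

A 6-joint arm with a two-finger parallel gripper is mounted at the origin on a cart in front of the work surface, level with it; the furniture and walls round the work are solid. World frame = base frame: x ahead of the robot, y to its left, z up, the work surface at z = 0. Lengths are in m, angles in rad, forces in N, time in s.
With the tool pointing down it reaches from about 0.25 to 0.775 m from the base axis. Payload 4 kg.
Tool frame: the origin (TCP) lies at the very end of the fingers, on their centre line; the grasp point (between the pads) lies 19 mm behind it; z points along the fingers, y is the line along which they close (so a half turn about z gives the same grasp; the last joint's range is limited). The gripper opens to 85 mm and grips with 20 to 120 N. Pads are 22 mm wide; open, the fingers measure 114 mm over their backs; the gripper's body (76 mm by 85 mm) begins 54 mm behind the grasp point. The pads swing forward as they close: fully open they stand 13 mm farther back than shut.
Start: joints at [-1.398, 0.087, 1.371, -0, 1.684, -0.103], TCP at [0.15, -0.529, 0.204] pointing down, gripper open.
Joint ranges: [-3.1, 3.1], [-0.76, 2.03], [0.27, 2.55], [-1.08, 4.22], [0.17, 2.65], [-2.57, 2.57]. Speed limits (rad/s): [2.79, 2.79, 3.14, 3.14, 3.14, 3.14].

### API

Orientations are given as a rotation vector (axis times angle).
In Python, from workcell import read_state, cams, bot gives the robot as it stands. The module is installed in compiled form; this text tells all that it offers.
- The arm moves only by the tool apply_moves, never from a script. Its argument "motion" is a list of rows, each a list of 7 numbers: the finger opening in mm, from 0 to 85.4, then the shift along the tool's x, y, z in units of 30 mm (1.0 is 30 mm), then the turn, a rotation vector about the tool's x, y, z in degrees. In form: [[jaw, dx, dy, dz, ax, ay, az], ...]. A call has 1 to 5 rows; each row is the pose to reach, as a shift and turn from the pose commanded when the call began, along the tool's axes at that moment; what a row does not reach only later rows make up. A row lasts 1/8 s, in which the tool goes at most 62.5 mm and 10.7 degrees, less where a joint would pass 70% of its speed; a pose out of reach is approached as far as the arm can. A call with a gripper value outside its range is refused whole. The fingers move at their own pace and stop on an object; the grip force is fixed at half the most. Time passes only in rows, so rows that repeat a pose let the fingers close. It gives the time, the measured TCP pose, the force, the opening and the grip force at its end, in the units of the state.
- read_state(): the state, without advancing time (a new reading comes with each control period).
- cams.get_image(name): name is "scene" or "top" or "wrist"; returns the picture (384x512x3 uint8, red, green, blue); there is no depth.
- cams.camera_params(name): a dict with "vfov" (degrees; the focal length in pixels is half the picture's height over the tangent of half this angle, whatever the lens; pixels are square), "cx", "cy" (the principal point, pixels), "k1" (the pictures are not rectified: a ray, as slopes to the right and down, at radius r is drawn at 1 + k1 r^2 times it, then the intrinsics apply), "pose" (4x4, takes a point from camera to world coordinates); the wrist camera has in their place "tool_from_camera" (4x4, takes a point from camera to tool coordinates, whose origin is the TCP and whose axes are the flange's). Camera axes: x right, y down, z forward; pixel columns grow to the right and rows downward; lengths in m; the calibration is good to about 2 mm. A picture is of the moment at which its call begins: read the wrist's pose just before it. camera_params takes no time and is no camera call.
- bot.finish_job(): hands the job in; it is judged then, once.
The state is a dict: "time": time; "joints": joint angles; "qd": joint speeds; "effort": joint torques, N m; "tcp_pos": TCP position; "eef_rot": TCP orientation; "ft_force": force on the tool from outside, world axes, zero at the start; "moment": the same for the moment, N m; "width": finger opening in m; "grip_force": force on a finger pad.
Only numpy, scipy, OpenCV 4.12 (cv2) and the standard library are available. Lean on these libraries where they do the work, as an engineer would, in place of code of your own. Each camera call takes 0.05 s, during which the arm holds its last target. There are 200 camera calls.

### The job

Make up the two serving boards from the things standing along the front of the worktop. The dinner board, the one with three recesses, gets the pepper mill in its wide recess, the salt shaker in the middle one next to it and the spice jar in the end one; the breakfast board gets the honey jar in its recess and the espresso cup in the middle of the saucer. Set each down (do not drop it) so that it stands upright and flat in its own place, and do not knock anything over or shift the mug, tin and glass behind.

Things in the scene. Friction and masses are not known exactly. Their poses are not given: they have to be found in the camera images.
- pepper_mill_center (a point): Tall dark turned-wood pepper mill, 58 mm in diameter at the foot and through the lower body, 160 mm high over its small metal knob; the round head (fixed, 50 mm across, from 116 to 149 mm up, widest at about 132 mm) is the place to grip from above; 0.18 kg. Loose, stands upright on the worktop at the start. This point is its centre, half-way up; z is up.
- salt_shaker_center (a point): Small clear salt shaker with a grey domed cap, 44 mm across, 90 mm high; the body is about 44 mm wide up to 70 mm, the cap 34 mm; 0.1 kg. Loose, stands upright on the worktop at the start. This point is its centre, half-way up; z is up.
- spice_jar_center (a point): Slim cylindrical spice jar with a black screw cap, 41 mm in diameter, 105 mm high; 0.11 kg. Loose, stands upright on the worktop at the start. This point is its centre, half-way up; z is up.
- honey_jar_center (a point): Honey jar with a wide red lid, 58 mm (x) by 62 mm (y), 86 mm high; 0.36 kg. Loose, stands upright on the worktop at the start. This point is its centre, half-way up; z is up.
- espresso_cup_center (a point): White espresso cup: round bowl 62 mm across at the rim, tapering to a 43 mm foot, 51 mm high, with one handle that stands out along -y to 60 mm from this point (so grip the bowl across x, near the rim). Loose, 0.12 kg, upright at the start. This point is on the bowl's axis, half-way up (25.5 mm above its foot); z is up.
- dinner_board: Fixed oak serving board with three round recesses in a row along y, 96 (x) by 244 (y) mm, top 23 mm above the worktop; a low steel bow handle sticks out 18 mm at each end. Origin: centre of its underside. Recess centres at x = 0: wide (76 mm diameter) y = +73 mm, middle (61 mm) y = -7 mm, end (61 mm) y = -81 mm. Recess floors 14 mm above the worktop.
- breakfast_board: Fixed oak serving board with one recess and a white saucer, 112 (x) by 226 (y) mm, top 23 mm above the worktop, same end handles. Origin: centre of its underside. Recess, 78 mm diameter, at x = 0, y = +60 mm, floor 14 mm above the worktop. Saucer, 106 mm across, fixed at x = 0, y = -48 mm: flat seat about 60 mm across, 27 mm above the worktop; rim 34 mm.
- mug: Bystander, to be left alone: striped mug, 84 mm across and 91 mm high, with a handle; behind the boards to the left. Origin at its foot.
- soup_tin: Bystander, to be left alone: food tin with a printed green wrapper, 75 mm in diameter, 58 mm high; behind the boards to the right. Origin at its foot.
- glass: Bystander, to be left alone: clear tumbler, 81 mm across, 91 mm high; behind the boards, far right. Origin at its foot.
Not all that is in view belongs to the job. Leave any purple look-alike of the part that bears honey_jar_center alone.

How it is judged:
By the outcome, as a careful person would: the job done as asked, in the order asked, and still so for the second after the job is handed in, with the robot touching nothing.
It also fails if it takes over 115 s, if anything falls off the work surface, if the arm or the gripper's body presses on something with over 40 N, if the wrist force passes 120 N, or if a joint passes its speed limit or range.

## Working session

There is one attempt and no reset: what is moved stays moved. The work goes in short steps, Python scripts to look and compute and a tool call to move; the robot and the scene stay as the last step left them, time stands still between calls to the robot, and variables do not carry over. Pictures are saved under pics/ and viewed, at most 14 in all, crops included, and the job is handed in when it is done.

Besides the shell and the picture viewer there is one more tool, called after ">>>" as name(argument=value, ...) on one line, values as JSON. apply_moves: Moves the arm, as the interface text tells. Its arguments: {"type":"object","properties":{"motion":{"type":"array","items":{"type":"array","items":{"type":"number"}}}},"required":["motion"]}

```bash
mkdir -p pics; python3 - <<'E'
from workcell import read_state, cams
import cv2,numpy as np
np.set_printoptions(precision=4,suppress=True)
for n in ("scene","top"):
    im=cams.get_image(n); cv2.imwrite(f"pics/{n}0.png",cv2.resize(im[:,:,::-1],(800,600),interpolation=cv2.INTER_CUBIC)); np.save(f"{n}0.npy",im)
    print(n,cams.camera_params(n))
print(cams.camera_params("wrist"))
s=read_state();print({k:s[k] for k in("time","tcp_pos","eef_rot","width")})
E
```

```text
scene {'vfov': 45.02472817280662, 'cx': 255.91833282173778, 'cy': 194.98085890626297, 'k1': -0.029516211448698464, 'pose': array([[-0.4398, -0.5885,  0.6785, -0.5595],
       [-0.8979,  0.3059, -0.3166,  0.5095],
       [-0.0212, -0.7484, -0.6629,  1.1534],
       [ 0.    ,  0.    ,  0.    ,  1.    ]])}
top {'vfov': 54.39039451331777, 'cx': 260.8416074099334, 'cy': 185.5526565357567, 'k1': -0.04237219768709918, 'pose': array([[ 0.02  , -0.9988,  0.0441,  0.4632],
       [-0.9995, -0.0188,  0.0265, -0.023 ],
       [-0.0256, -0.0446, -0.9987,  1.2148],
       [ 0.    ,  0.    ,  0.    ,  1.    ]])}
{'vfov': 58.351350274972354, 'cx': 252.7333773191209, 'cy': 193.00599132585756, 'k1': -0.07212150089386289, 'tool_from_camera': array([[-0.0004, -0.9458, -0.3248,  0.0848],
       [ 1.    , -0.0006,  0.0003,  0.0009],
       [-0.0005, -0.3248,  0.9458, -0.1707],
       [ 0.    ,  0.    ,  0.    ,  1.    ]])}
{'time': 0.1, 'tcp_pos': array([ 0.1497, -0.5287,  0.2026]), 'eef_rot': array([-3.1097, -0.4316,  0.0001]), 'width': 0.08544677835118444}
```

View pics/scene0.png

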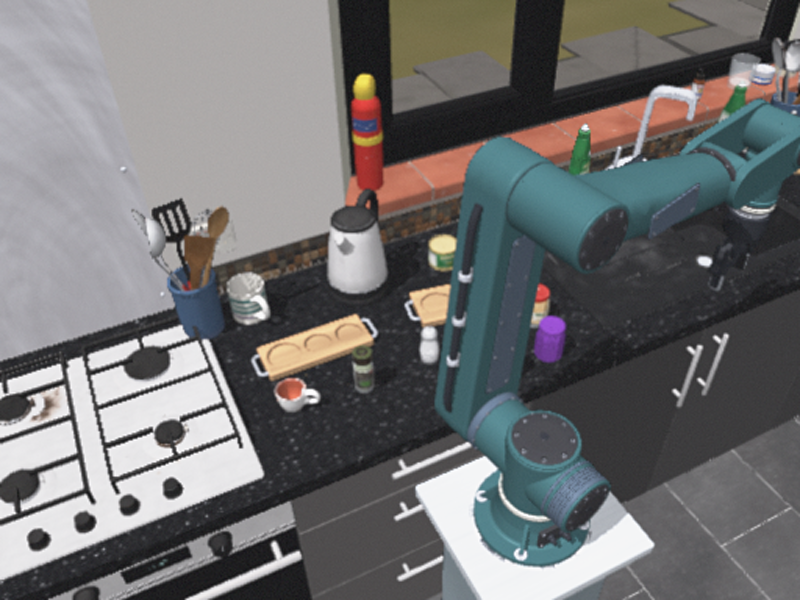

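View pics/top0.png

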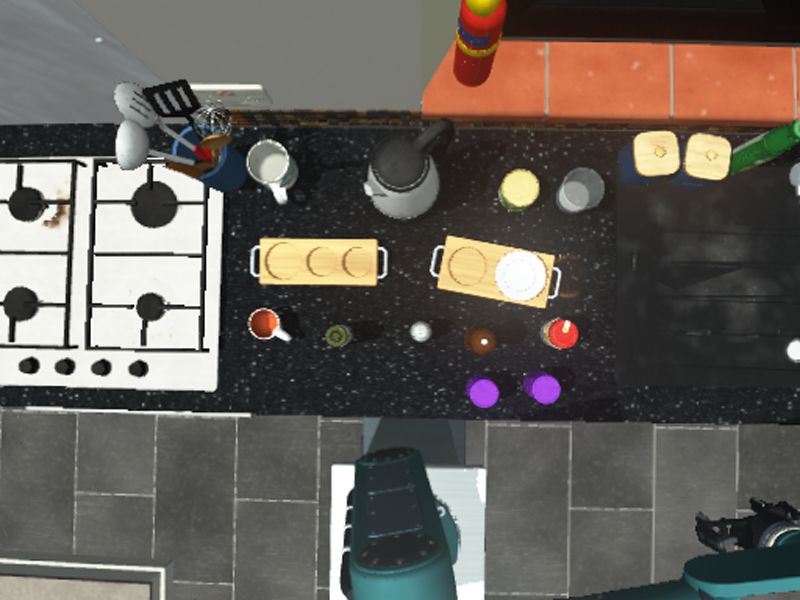

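The scene picture shows the cup, spice jar, salt shaker and two boards, with the arm hiding the rest. The top picture (800x600 px) shows:
- **Row:** cup (264,323), spice jar (337,335), salt (420,331), pepper mill (481,341), honey jar with red lid (563,333).
- **Boards:** dinner board centred about (319,262), with the wide recess on the left (+y). Breakfast board centred about (498,271), yawed by about -9°.

What could be taken for what:
- **Honey jar:** red lid (563,333), or purple look-alikes at (484,392) and (543,388). I choose the red one.
- **Mill:** only the brown one at (481,341).

I'll check this in one crop and measure in the same run.

```bash
cat > h.py <<'E'
import numpy as np,cv2
from scipy.spatial.transform import Rotation as Ro
from workcell import read_state,cams
np.set_printoptions(precision=4,suppress=True)
def cam(n,s=None):
    p=cams.camera_params(n); f=192/np.tan(np.radians(p['vfov']/2))
    if n=='wrist':
        T=np.eye(4);T[:3,:3]=Ro.from_rotvec(s['eef_rot']).as_matrix();T[:3,3]=s['tcp_pos'];P=T@p['tool_from_camera']
    else: P=p['pose']
    return f,p['cx'],p['cy'],p['k1'],P
def world(c,uv,z):   # native pixels -> world at height z
    f,cx,cy,k,P=c; d=(np.atleast_2d(uv).astype(float)-[cx,cy])/f; s=d.copy()
    for _ in range(20): s=d/(1+k*(s**2).sum(1,keepdims=True))
    r=np.c_[s,np.ones(len(s))]@P[:3,:3].T
    return P[:3,3]+r*((z-P[2,3])/r[:,2:])
def pix(c,X):
    f,cx,cy,k,P=c; q=(np.atleast_2d(X)-P[:3,3])@P[:3,:3]; s=q[:,:2]/q[:,2:]
    return s*(1+k*(s**2).sum(1,keepdims=True))*f+[cx,cy]
E
python3 - <<'E'
from h import *
im=np.load('top0.npy'); c=cam('top')
cr=im[145:260,150:385,::-1]; cv2.imwrite('pics/crop0.png',cv2.resize(cr,None,fx=3.4,fy=3.4,interpolation=cv2.INTER_CUBIC))
k=.64
for n,u,v,z in [('cup',264,323,.051),('spice',337,335,.105),('salt',420,331,.09),('mill',481,341,.15),('honey',563,333,.086),('purple1',484,392,.086),('purple2',543,388,.086)]:
    print(n,world(c,[u*k,v*k],z)[0])
hsv=cv2.cvtColor(im,cv2.COLOR_RGB2HSV)
m=cv2.inRange(hsv,(10,60,120),(28,200,255)); m[:145]=0;m[200:]=0;m[:,:150]=0;m[:,380:]=0
m=cv2.morphologyEx(m,cv2.MORPH_OPEN,np.ones((3,3)))
for q in cv2.findContours(m,cv2.RETR_EXTERNAL,cv2.CHAIN_APPROX_NONE)[0]:
    if cv2.contourArea(q)>500:
        r=cv2.minAreaRect(q); b=world(c,cv2.boxPoints(r),.023); ctr=b.mean(0)
        e=[b[1]-b[0],b[2]-b[1]]; l=max(e,key=np.linalg.norm); l=l*np.sign(l[1])
        print('board',ctr,[np.linalg.norm(x) for x in e],'yaw deg',np.degrees(np.arctan2(-l[0],l[1])))
E
```

```text
cup [0.4426 0.295  0.051 ]
spice [0.4237 0.1392 0.105 ]
salt [ 0.4343 -0.0186  0.09  ]
mill [ 0.4199 -0.1299  0.15  ]
honey [ 0.4358 -0.2936  0.086 ]
purple1 [ 0.3198 -0.1436  0.086 ]
purple2 [ 0.3298 -0.2564  0.086 ]
board [0.572  0.1951 0.023 ] [np.float64(0.09542962289071454), np.float64(0.24475987167935073)] yaw deg -0.1580484023131799
board [ 0.5643 -0.1301  0.023 ] [np.float64(0.11209619480875091), np.float64(0.14634254177077044)] yaw deg -9.857539454560406
```

View pics/crop0.png

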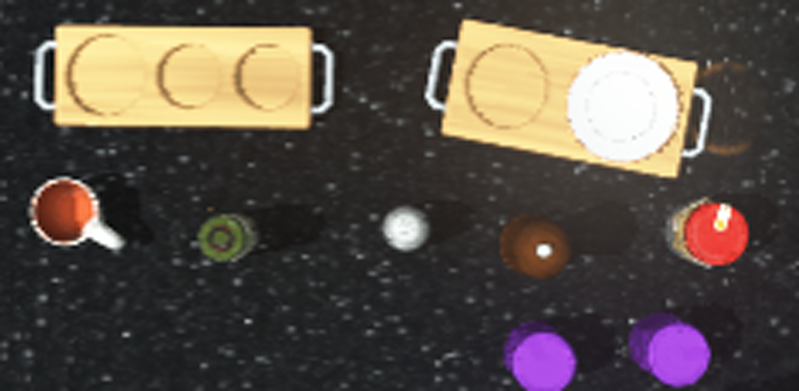

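The crop confirms the choice: the red-lidded honey jar is at (715,232), brown mill at (533,245), salt at (405,228), green-topped spice jar at (222,238), and the cup at (65,210) with its handle to the lower right. The purple pair is separate, at (543,355) and (675,350). I'll start moving toward the mill now.

>>> apply_moves(motion=[[85,12.3,-10.4,-3.3,0,0,-74],[85,12.3,-10.4,-3.3,0,0,-74],[85,12.3,-10.4,-3.3,0,0,-74],[85,12.3,-10.4,-3.3,0,0,-74],[85,12.3,-10.4,-3.3,0,0,-74]])

```text
time: 0.72
tcp_pos: [0.3215, -0.2735, 0.2664]
eef_rot: [-2.576, -1.798, -0.0]
ft_force: [1.0, 0.1, -0.0]
width: 0.085
grip_force: 0.0
```

```bash
cat >> h.py <<'E'
def go(x,y,z,psi=90,s=None):
    s=s or read_state(); R=Ro.from_rotvec(s['eef_rot']); c,q=np.cos(np.radians(psi)),np.sin(np.radians(psi))
    G=Ro.from_matrix(np.array([[c,q,0],[q,-c,0],[0,0,-1.]]))
    print('t',s['time'],'tcp',s['tcp_pos'],'w',s['width'],'F',s['ft_force'])
    print('shift',R.inv().apply(np.array([x,y,z])-s['tcp_pos'])/.03,'turn',np.degrees((R.inv()*G).as_rotvec()))
E
python3 -c "
from h import *
go(.42,-.13,.30)"
```

```text
t 0.725 tcp [ 0.3215 -0.2735  0.2664] w 0.08501627837513552 F [ 0.97    0.0632 -0.0244]
shift [ 5.6224  1.4346 -1.1189] turn [ -0.0017  -0.012  -20.1594]
```

>>> apply_moves(motion=[[85,5.6,1.4,-1.1,0,0,-20.2],[85,5.6,1.4,-1.1,0,0,-20.2],[85,5.6,1.4,-1.1,0,0,-20.2],[85,5.6,1.4,-1.1,0,0,-20.2],[85,5.6,1.4,-1.1,0,0,-20.2]])

```text
time: 1.35
tcp_pos: [0.4186, -0.1329, 0.2988]
eef_rot: [-2.226, -2.216, 0.002]
ft_force: [0.4, 0.3, -0.0]
width: 0.0851
grip_force: 0.0
```

```bash
python3 - <<'E'
from h import *
s=read_state(); im=cams.get_image('wrist'); np.save('w1.npy',im)
im2=im[:,:,::-1].copy(); c=cam('wrist',s)
for X in [(.42,-.13,.15),(.42,-.13,0),(.568,-.110,.014),(.549,-.217,.027),(.5575,-.1695,.023),(.434,-.019,.09),(.436,-.294,.086)]:
    cv2.drawMarker(im2,tuple(pix(c,X)[0].astype(int).tolist()),(0,255,0),0,10)
cv2.imwrite('pics/w1.png',cv2.resize(im2,(800,600)))
go(.42,-.13,.30,s=s)
E
```

```text
t 1.35 tcp [ 0.4186 -0.1329  0.2988] w 0.08505028463468635 F [ 0.3668  0.2911 -0.0146]
shift [ 0.0961  0.0448 -0.0397] turn [-0.0788  0.0123 -0.2688]
```

View pics/w1.png

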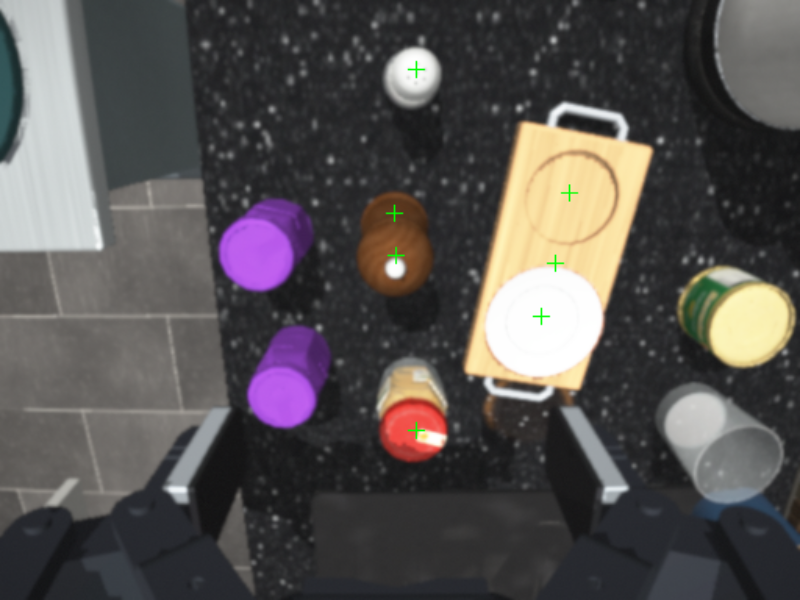

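The wrist picture shows the mill knob at (395,268), the saucer centred at (544,321), the breakfast recess ring at (572,197), the salt cap at (413,77) and the honey lid at (413,430). My projected marks agree to within a few mm.

```bash
python3 - <<'E'
from h import *
s=read_state(); c=cam('wrist',s)
for n,u,v,z in [('knob',395,268,.157),('head',396,259,.132),('saucer',544,321,.034),('recess',572,197,.023),('salt',413,74,.085),('honey',413,430,.086)]:
    print(n,world(c,[(u+.5)*.64-.5,(v+.5)*.64-.5],z)[0])
t=cam('top')
for n,u,v,z in [('knob',543,250,.157),('saucer',622,105,.034),('recess',508,87,.023),('salt',405,228,.085),('honey',716,233,.086),('wide',105,75,.023),('mid',188,76,.023),('end',268,77,.023)]:
    print('top',n,world(t,[(u+.5)/3.4-.5+150,(v+.5)/3.4-.5+145],z)[0])
go(.42,-.13,.113)
E
```

```text
knob [ 0.4194 -0.1361  0.157 ]
head [ 0.42  -0.137  0.132]
saucer [ 0.5487 -0.2186  0.034 ]
recess [ 0.5666 -0.1125  0.023 ]
salt [ 0.4321 -0.0215  0.085 ]
honey [ 0.4331 -0.2942  0.086 ]
top knob [ 0.4205 -0.1334  0.157 ]
top saucer [ 0.5513 -0.2176  0.034 ]
top recess [ 0.567  -0.1124  0.023 ]
top salt [ 0.4345 -0.0185  0.085 ]
top honey [ 0.4356 -0.2933  0.086 ]
top wide [0.5717 0.269  0.023 ]
top mid [0.5721 0.1897 0.023 ]
top end [0.5725 0.1137 0.023 ]
t 1.4 tcp [ 0.4184 -0.1333  0.2988] w 0.08493580112439134 F [-0.2597 -0.779   0.4893]
shift [0.1116 0.0613 6.192 ] turn [-0.0832  0.0034 -0.3489]
```

>>> apply_moves(motion=[[85,-0.05,0.05,2,0,0,0],[85,-0.05,0.05,4,0,0,0],[85,-0.05,0.05,5.2,0,0,0],[85,-0.05,0.05,6.0,0,0,0],[85,-0.05,0.05,6.3,0,0,0]])

```text
time: 2.02
tcp_pos: [0.4185, -0.135, 0.1083]
eef_rot: [-2.228, -2.21, 0.003]
ft_force: [-0.2, -0.3, 0.2]
width: 0.0852
grip_force: 0.0
```

>>> apply_moves(motion=[[60,0,0,0,0,0,0],[40,0,0,0,0,0,0],[40,0,0,0,0,0,0],[40,0,0,0,0,0,0],[40,0,0,0,0,0,0]])

```text
time: 2.65
tcp_pos: [0.4207, -0.1343, 0.111]
eef_rot: [2.226, 2.216, 0.0]
ft_force: [-0.2, 0.2, 1.3]
width: 0.0402
grip_force: 0.4
```

```bash
python3 - <<'E'
from h import *
s=read_state();a=cams.get_image('wrist')[:,:,::-1]
cv2.imwrite('pics/g1.png',cv2.resize(a[120:],(800,412)))
go(.42,-.135,.11,s=s)
E
```

```text
t 2.65 tcp [ 0.4207 -0.1343  0.111 ] w 0.04022107195433522 F [-0.1647  0.201   1.2956]
shift [-0.0229 -0.0245  0.0324] turn [ 0.0416  0.0367 -0.2698]
```

View pics/g1.png

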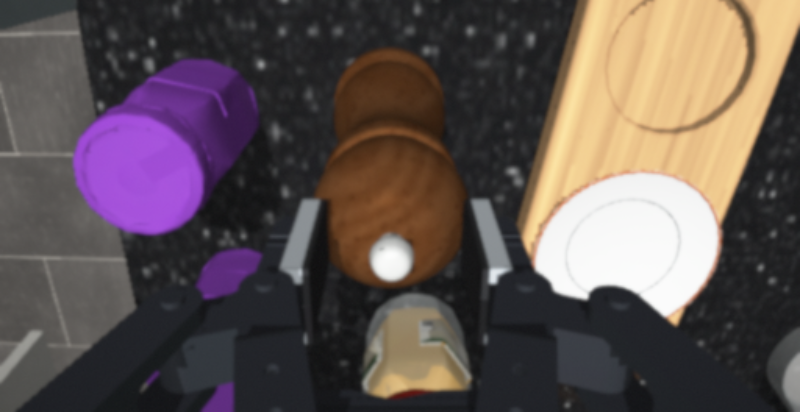

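The picture shows the mill head between the fingers, with its knob at (391,258), but the fingertips barely touch it yet (grip 0.4 N). I'll close further.

>>> apply_moves(motion=[[30,0,0,0,0,0,0],[30,0,0,0,0,0,0],[30,0,0,0,0,0,0]])

```text
time: 3.08
tcp_pos: [0.4226, -0.1354, 0.1139]
eef_rot: [2.222, 2.211, 0.003]
ft_force: [-1.0, -0.5, 10.2]
width: 0.0307
grip_force: 36.0
```

```bash
python3 - <<'E'
from h import *
s=read_state();c=cam('wrist',s)
p=pix(c,[(.42,-.135,.157),s['tcp_pos'],s['tcp_pos']+[.02,0,0],s['tcp_pos']+[.025,0,.019]]);print((p-[0,120])*800/512)
go(.42,-.135,.11,s=s);print(s['grip_force'])
E
```

```text
[[382.2765 248.0248]
 [391.6051 180.0612]
 [448.4627 179.5594]
 [470.072  205.7978]]
t 3.075 tcp [ 0.4226 -0.1354  0.1139] w 0.030690480360213993 F [-0.9671 -0.5342 10.2488]
shift [ 0.0145 -0.0884  0.1285] turn [ 0.3508  0.206  -0.2872]
36.004173243418336
```

Squeezing pushes the tool up, so the pads are above the head's widest part: the tips stand about 14 mm behind the nominal TCP. I'll open, go 12 mm lower and regrip.

>>> apply_moves(motion=[[65,0,0,0,0,0,0],[75,0,0,0,0,0,0],[75,0,0,0.2,0,0,0],[75,0,0,0.4,0,0,0],[75,0,0,0.4,0,0,0]])

```text
time: 3.7
tcp_pos: [0.4198, -0.1338, 0.0971]
eef_rot: [-2.225, -2.214, 0.001]
ft_force: [0.7, 0.1, -0.4]
width: 0.0749
grip_force: 0.0
```

>>> apply_moves(motion=[[40,0,0,0,0,0,0],[30,0,0,0,0,0,0],[30,0,0,0,0,0,0],[30,0,0,0,0,0,0],[30,0,0,0,0,0,0]])

```text
time: 4.32
tcp_pos: [0.421, -0.1346, 0.0992]
eef_rot: [2.226, 2.215, 0.0]
ft_force: [-0.8, 0.6, 5.7]
width: 0.045
grip_force: 60.7
```

```bash
python3 - <<'E'
from h import *
s=read_state();a=cams.get_image('wrist')[:,:,::-1]
cv2.imwrite('pics/g2.png',a[120:])
go(.42,-.135,.099,s=s)
E
```

```text
t 4.325 tcp [ 0.421  -0.1346  0.0992] w 0.045046122437984594 F [-0.8371  0.5964  5.6527]
shift [-0.0144 -0.033   0.0083] turn [ 0.0823  0.0577 -0.2875]
```

View pics/g2.png

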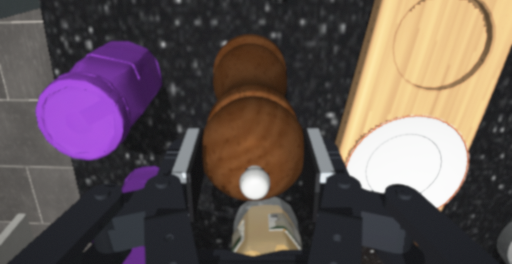

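Grip is firm at 45 mm but still slightly above the 50 mm widest part. I'll regrip 5 mm lower, then lift.

>>> apply_moves(motion=[[65,0,0,0,0,0,0],[65,0,0,0.1,0,0,0],[65,0,0,0.18,0,0,0],[50,0,0,0.18,0,0,0],[30,0,0,0.18,0,0,0]])

```text
time: 5.0
tcp_pos: [0.4207, -0.1342, 0.0932]
eef_rot: [2.227, 2.216, 0.0]
ft_force: [0.5, -0.4, 1.5]
width: 0.0458
grip_force: 61.9
```

>>> apply_moves(motion=[[30,0,0,0,0,0,0],[30,0,0,0,0,0,0],[30,0,0,-0.2,0,0,0],[30,0,0,-0.4,0,0,0],[30,0,0,-0.6,0,0,0]])

```text
time: 5.62
tcp_pos: [0.4205, -0.1342, 0.1114]
eef_rot: [-2.227, -2.216, 0.0]
ft_force: [0.1, 0.5, -2.3]
width: 0.0458
grip_force: 61.6
```

```bash
python3 - <<'E'
from h import *
go(.572,.267,.20)
E
```

```text
t 5.625 tcp [ 0.4205 -0.1342  0.1114] w 0.04575173722798114 F [ 0.1327  0.4835 -2.3103]
shift [13.3984  4.9845 -2.9566] turn [-0.0068  0.0054 -0.283 ]
```

>>> apply_moves(motion=[[30,0,0,-1.8,0,0,0],[30,0.5,0.2,-3.5,0,0,0],[30,2.2,0.8,-3.7,0,0,0],[30,4,1.5,-3.7,0,0,0],[30,6,2.2,-3.7,0,0,0]])

```text
time: 6.25
tcp_pos: [0.4878, 0.0457, 0.2228]
eef_rot: [2.227, 2.213, 0.001]
ft_force: [0.8, -0.2, -0.9]
width: 0.0457
grip_force: 62.3
```

>>> apply_moves(motion=[[30,2,0.75,0,0,0,0],[30,4,1.5,0,0,0,0],[30,6,2.2,0,0,0,0],[30,7.2,2.75,0,0,0,0],[30,7.4,2.8,0,0,0,0]])

```text
time: 6.88
tcp_pos: [0.5723, 0.2688, 0.2206]
eef_rot: [-2.222, -2.219, 0.002]
ft_force: [-0.5, -0.0, -1.2]
width: 0.0462
grip_force: 62.4
```

```bash
python3 - <<'E'
from h import *
go(.572,.268,.107)
E
```

```text
t 6.875 tcp [0.5723 0.2688 0.2206] w 0.04621432476492292 F [-0.4946 -0.0332 -1.1961]
shift [-0.0253 -0.0021  3.7857] turn [-0.1068  0.0178 -0.0758]
```

>>> apply_moves(motion=[[30,-0.03,0,1.5,0,0,0],[30,-0.03,0,2.8,0,0,0],[30,-0.03,0,3.4,0,0,0],[30,-0.03,0,3.6,0,0,0],[30,-0.03,0,3.65,0,0,0]])

```text
time: 7.5
tcp_pos: [0.573, 0.2651, 0.114]
eef_rot: [2.227, 2.215, 0.003]
ft_force: [0.2, 0.6, -2.0]
width: 0.0456
grip_force: 62.4
```

>>> apply_moves(motion=[[30,0,0,0.05,0,0,0],[30,0,0,0.1,0,0,0],[30,0,0,0.13,0,0,0],[30,0,0,0.13,0,0,0]])

```text
time: 8.0
tcp_pos: [0.5721, 0.2652, 0.1086]
eef_rot: [2.227, 2.216, -0.0]
ft_force: [0.1, 0.3, -1.4]
width: 0.0457
grip_force: 62.4
```

>>> apply_moves(motion=[[30,0.06,0,0.04,0,0,0],[30,0.06,0,0.08,0,0,0],[30,0.06,0,0.08,0,0,0]])

```text
time: 8.38
tcp_pos: [0.5723, 0.2673, 0.1072]
eef_rot: [2.227, 2.216, 0.002]
ft_force: [-1.4, 1.4, 2.8]
width: 0.0459
grip_force: 62.9
```

Contact is felt (+2.8 N). I'll release and rise straight up.

>>> apply_moves(motion=[[55,0,0,0,0,0,0],[70,0,0,0,0,0,0],[80,0,0,0,0,0,0],[80,0,0,-0.8,0,0,0],[80,0,0,-2.5,0,0,0]])

```text
time: 9.0
tcp_pos: [0.5704, 0.2662, 0.1781]
eef_rot: [-2.225, -2.213, 0.011]
ft_force: [0.6, 0.3, -0.3]
width: 0.0799
grip_force: 0.0
```

>>> apply_moves(motion=[[85,0,0,-1.5,0,0,0],[85,-1.5,-0.7,-2.5,0,0,0],[85,-3.5,-1.7,-2.5,0,0,0],[85,-5.5,-2.7,-2.5,0,0,0],[85,-7.4,-3.6,-2.5,0,0,0]])

```text
time: 9.62
tcp_pos: [0.4662, 0.0527, 0.2563]
eef_rot: [2.226, 2.216, 0.0]
ft_force: [0.2, -1.9, 0.4]
width: 0.0847
grip_force: 0.0
```

```bash
python3 - <<'E'
from h import *
s=read_state(); im=cams.get_image('wrist')
np.save('w2.npy',im);np.save('t1.npy',cams.get_image('top'))
im2=im[:,:,::-1].copy(); c=cam('wrist',s)
for X in [(.433,-.02,.085),(.433,-.02,0),(.572,.268,.174),(.572,.189,.023),(.5725,.114,.023),(.4237,.1392,.105)]:
    cv2.drawMarker(im2,tuple(pix(c,X)[0].astype(int).tolist()),(0,255,0),0,10)
cv2.imwrite('pics/w2.png',cv2.resize(im2,(800,600)))
go(.433,-.02,.05,s=s)
E
```

```text
t 9.625 tcp [0.4662 0.0527 0.2563] w 0.08474032344713195 F [ 0.2318 -1.8642  0.4453]
shift [-2.4233 -1.1035  6.8782] turn [ 0.0532  0.0343 -0.2535]
```

View pics/w2.png

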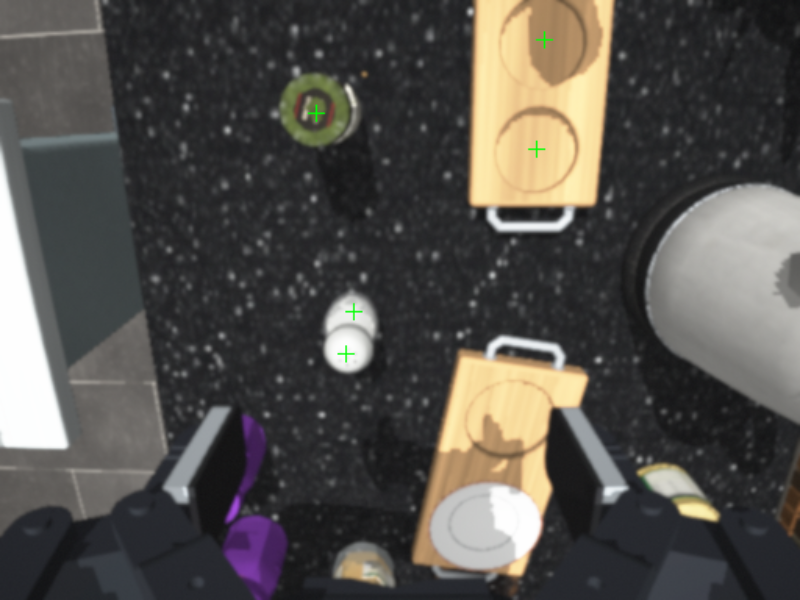

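The picture shows the salt cap at (348,350), the spice jar at (317,110), and the middle and end recesses near (545,42) and (537,150), all on my marks. Next is the salt shaker.

>>> apply_moves(motion=[[85,-1.5,-0.7,1.5,0,0,-0.2],[85,-2.4,-1.1,3.3,0,0,-0.2],[85,-2.4,-1.1,5,0,0,-0.2],[85,-2.4,-1.1,6.5,0,0,-0.2],[85,-2.4,-1.1,7.3,0,0,-0.2]])

```text
time: 10.35
tcp_pos: [0.4323, -0.0169, 0.0343]
eef_rot: [-2.221, -2.217, 0.003]
ft_force: [-0.3, 0.3, -0.4]
width: 0.0854
grip_force: 0.0
```

>>> apply_moves(motion=[[85,0,0,0.3,0,0,0],[85,0,0,0.38,0,0,0],[60,0,0,0.38,0,0,0],[30,0,0,0.38,0,0,0],[30,0,0,0.38,0,0,0]])

```text
time: 10.98
tcp_pos: [0.4343, -0.0177, 0.0269]
eef_rot: [2.222, 2.219, 0.0]
ft_force: [-6.4, -0.5, 10.7]
width: 0.0325
grip_force: 58.2
```

>>> apply_moves(motion=[[30,0,0,0,0,0,0],[30,0,0,0,0,0,0]])

```text
time: 11.22
tcp_pos: [0.4343, -0.0177, 0.027]
eef_rot: [2.222, 2.219, 0.001]
ft_force: [-2.6, 0.1, 6.0]
width: 0.0323
grip_force: 56.7
```

The width reads 32 mm, narrower than the 44 mm body, so I'll look.

```bash
python3 - <<'E'
from h import *
s=read_state();a=cams.get_image('wrist')[:,:,::-1]; b=cams.get_image('scene')[:,:,::-1]
cv2.imwrite('pics/g3.png',np.hstack([cv2.resize(a[120:],(512,264)),cv2.resize(b[180:260,220:300],(264,264),interpolation=cv2.INTER_CUBIC)]))
E
```

```text
(no output)
```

View pics/g3.png

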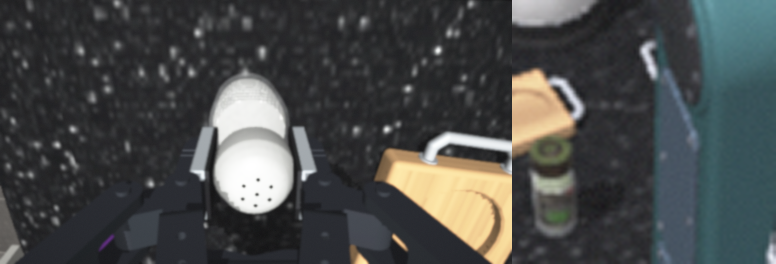

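The shaker is upright and gripped at the neck below the cap (cap at (252,185)). The grip is firm, so I'll lift and check.

>>> apply_moves(motion=[[25,0,0,-0.2,0,0,0],[25,0,0,-0.5,0,0,0],[25,0,0,-1,0,0,0],[25,0,0,-2,0,0,0],[25,0,0,-2,0,0,0]])

```text
time: 11.95
tcp_pos: [0.4365, -0.018, 0.0891]
eef_rot: [2.219, 2.216, 0.007]
ft_force: [1.6, -0.3, -1.4]
width: 0.0318
grip_force: 56.6
```

```bash
python3 - <<'E'
from h import *
s=read_state();a=cams.get_image('wrist')[:,:,::-1]
cv2.imwrite('pics/g4.png',a[120:])
go(.572,.189,.042,s=s)
print(s['grip_force'])
E
```

```text
t 11.95 tcp [ 0.4365 -0.018   0.0891] w 0.03180539497434505 F [ 1.5991 -0.3365 -1.4367]
shift [6.9098 4.4962 1.5944] turn [ 0.4158  0.076  -0.083 ]
56.61184244047945
```

View pics/g4.png

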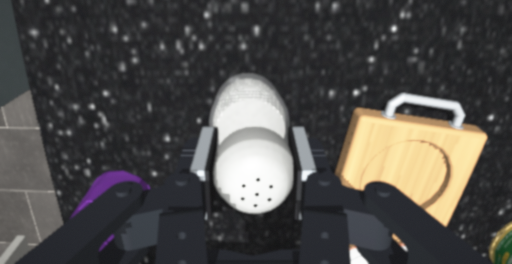

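Held upright with the same width. I'll carry it to the middle recess.

>>> apply_moves(motion=[[25,1.2,0.8,-0.5,0,0,0],[25,2.8,1.8,-0.5,0,0,0],[25,4.4,2.8,-0.5,0,0,0],[25,6,3.9,-0.5,0,0,0],[25,6.85,4.5,-0.5,0,0,0]])

```text
time: 12.62
tcp_pos: [0.5693, 0.1901, 0.0985]
eef_rot: [-2.219, -2.221, 0.004]
ft_force: [0.6, -0.5, -0.4]
width: 0.0319
grip_force: 58.0
```

>>> apply_moves(motion=[[25,0,0,0,0,0,0],[25,0,0,0,0,0,0]])

```text
time: 12.88
tcp_pos: [0.5682, 0.1871, 0.0992]
eef_rot: [-2.222, -2.219, 0.005]
ft_force: [0.1, -0.3, -0.7]
width: 0.0318
grip_force: 58.1
```

```bash
python3 - <<'E'
from h import *
go(.572,.188,.041)
E
```

```text
t 12.875 tcp [0.5682 0.1871 0.0992] w 0.03175786401750271 F [ 0.0731 -0.3033 -0.7354]
shift [0.0315 0.1334 1.9408] turn [-0.1674  0.0718 -0.0804]
```

>>> apply_moves(motion=[[25,0.03,0.12,0.5,0,0,0],[25,0.03,0.12,1,0,0,0],[25,0.03,0.12,1.4,0,0,0],[25,0.03,0.12,1.65,0,0,0],[25,0.03,0.12,1.75,0,0,0]])

```text
time: 13.5
tcp_pos: [0.5725, 0.1884, 0.0475]
eef_rot: [-2.223, -2.219, 0.001]
ft_force: [0.3, 0.1, -0.6]
width: 0.0317
grip_force: 58.1
```

>>> apply_moves(motion=[[25,0,0,0.06,0,0,0],[25,0,0,0.12,0,0,0],[25,0,0,0.18,0,0,0],[25,0,0,0.18,0,0,0]])

```text
time: 14.0
tcp_pos: [0.5728, 0.1886, 0.0429]
eef_rot: [2.223, 2.22, -0.0]
ft_force: [0.4, -0.1, -0.8]
width: 0.0316
grip_force: 58.1
```

>>> apply_moves(motion=[[25,0,0,0.04,0,0,0],[25,0,0,0.08,0,0,0],[25,0,0,0.08,0,0,0]])

```text
time: 14.38
tcp_pos: [0.573, 0.1887, 0.0413]
eef_rot: [2.223, 2.22, 0.001]
ft_force: [-1.4, 0.5, 3.4]
width: 0.0319
grip_force: 58.7
```

Contact again. I'll release, rise, and go over the spice jar.

>>> apply_moves(motion=[[45,0,0,0,0,0,0],[65,0,0,0,0,0,0],[80,0,0,0,0,0,0],[80,0,0,-1,0,0,0],[80,0,0,-3,0,0,0]])

```text
time: 15.0
tcp_pos: [0.5704, 0.188, 0.1273]
eef_rot: [-2.22, -2.217, 0.012]
ft_force: [1.1, 0.4, 0.4]
width: 0.08
grip_force: 0.0
```

>>> apply_moves(motion=[[85,0,0,-1.8,0,0,0],[85,-0.6,-1.5,-2.5,0,0,0],[85,-1.2,-3.3,-2.5,0,0,0],[85,-1.6,-4.9,-2.5,0,0,0],[85,-1.6,-4.9,-2.5,0,0,0]])

```text
time: 15.62
tcp_pos: [0.4231, 0.1403, 0.2056]
eef_rot: [2.223, 2.22, 0.0]
ft_force: [0.9, 0.7, 0.6]
width: 0.0852
grip_force: 0.0
```

```bash
python3 - <<'E'
from h import *
t=cam('top');im=cams.get_image('top')
print('spice top',world(t,[(222+.5)/3.4-.5+150,(239+.5)/3.4-.5+145],.105)[0])
w=np.load('w2.npy')
s=read_state();a=cams.get_image('wrist'); 
b=cv2.resize(im[130:260,150:385],(512,283),interpolation=cv2.INTER_CUBIC)
cv2.imwrite('pics/g5.png',np.vstack([a,b])[:,:,::-1])
go(.424,.141,.043,s=s)
E
```

```text
spice top [0.4221 0.1413 0.105 ]
t 15.675 tcp [0.4251 0.1407 0.2059] w 0.0852015759530668 F [-0.0703  1.0379 -0.1359]
shift [ 0.0086 -0.0456  5.4301] turn [ 0.1081 -0.0169 -0.0846]
```

View pics/g5.png

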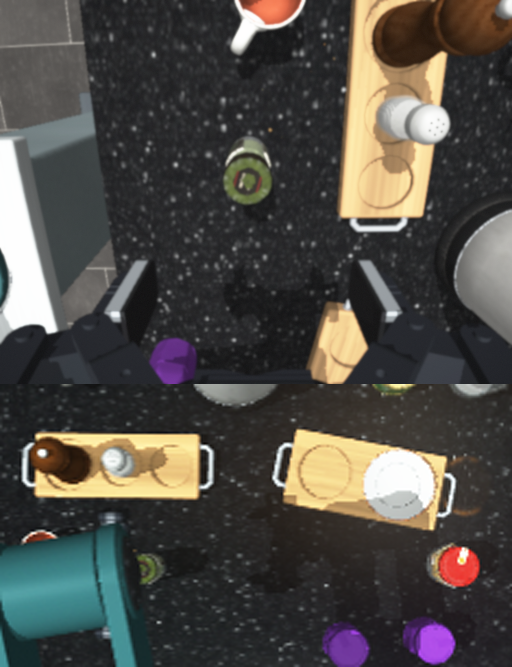

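The picture shows the mill and salt upright in their recesses, the spice lid at (248,181) and the end recess at (385,182). Descending on the spice jar.

>>> apply_moves(motion=[[85,0,-0.05,1.7,0,0,0],[85,0,-0.05,3.4,0,0,0],[85,0,-0.05,4.7,0,0,0],[85,0,-0.05,5.2,0,0,0],[85,0,-0.05,5.4,0,0,0]])

```text
time: 16.35
tcp_pos: [0.4252, 0.141, 0.0433]
eef_rot: [-2.223, -2.22, 0.0]
ft_force: [0.4, -0.9, 1.1]
width: 0.0851
grip_force: 0.0
```

>>> apply_moves(motion=[[60,0,0,0,0,0,0],[25,0,0,0,0,0,0],[25,0,0,0,0,0,0],[25,0,0,0,0,0,0],[25,0,0,0,0,0,0]])

```text
time: 16.98
tcp_pos: [0.4252, 0.1411, 0.0453]
eef_rot: [2.222, 2.219, 0.004]
ft_force: [-2.0, 0.0, 6.9]
width: 0.0394
grip_force: 59.4
```

```bash
python3 - <<'E'
from h import *
go(.572,.114,.043)
E
```

```text
t 16.975 tcp [0.4252 0.1411 0.0453] w 0.03940010583185544 F [-2.0064  0.0178  6.9292]
shift [-0.8972  4.8941  0.0892] turn [ 0.1588 -0.0338 -0.0764]
```

>>> apply_moves(motion=[[25,0,0,-0.3,0,0,0],[25,0,0,-1,0,0,0],[25,0,0,-2,0,0,0],[25,-0.4,1.5,-2.2,0,0,0],[25,-0.9,3,-2.2,0,0,0]])

```text
time: 17.6
tcp_pos: [0.516, 0.1138, 0.1113]
eef_rot: [2.22, 2.22, 0.004]
ft_force: [-0.1, -0.2, -0.7]
width: 0.0399
grip_force: 60.1
```

>>> apply_moves(motion=[[25,0,1.3,0,0,0,0],[25,0,1.9,0,0,0,0],[25,0,1.9,0,0,0,0]])

```text
time: 17.98
tcp_pos: [0.5719, 0.1133, 0.109]
eef_rot: [-2.223, -2.219, 0.001]
ft_force: [-0.1, 0.1, -0.7]
width: 0.0396
grip_force: 60.3
```

```bash
python3 - <<'E'
from h import *
go(.572,.114,.058)
E
```

```text
t 17.975 tcp [0.5719 0.1133 0.109 ] w 0.03963227683645366 F [-0.0707  0.0858 -0.7482]
shift [0.0241 0.0054 1.6986] turn [-0.05    0.0162 -0.1182]
```

>>> apply_moves(motion=[[25,0.02,0,0.6,0,0,0],[25,0.02,0,1.1,0,0,0],[25,0.02,0,1.4,0,0,0],[25,0.02,0,1.53,0,0,0],[25,0.02,0,1.58,0,0,0]])

```text
time: 18.6
tcp_pos: [0.5712, 0.1142, 0.0621]
eef_rot: [2.223, 2.22, 0.0]
ft_force: [-0.5, -0.4, -1.5]
width: 0.0395
grip_force: 60.3
```

>>> apply_moves(motion=[[25,0,0,0.04,0,0,0],[25,0,0,0.08,0,0,0],[25,0,0,0.12,0,0,0],[25,0,0,0.12,0,0,0]])

```text
time: 19.1
tcp_pos: [0.5716, 0.1142, 0.0594]
eef_rot: [2.223, 2.219, 0.001]
ft_force: [-1.1, -0.2, 2.5]
width: 0.0394
grip_force: 60.6
```

Contact. Releasing and going over the honey jar.

>>> apply_moves(motion=[[50,0,0,0,0,0,0],[65,0,0,0,0,0,0],[80,0,0,0,0,0,0],[80,0,0,-1,0,0,0],[80,0,0,-3,0,0,0]])

```text
time: 19.73
tcp_pos: [0.5689, 0.1139, 0.1455]
eef_rot: [-2.219, -2.216, 0.01]
ft_force: [1.3, 0.4, -0.4]
width: 0.08
grip_force: 0.0
```

>>> apply_moves(motion=[[85,-1,-0.3,-1.5,0,0,0],[85,-3,-1,-2.5,0,0,0],[85,-5,-1.7,-2.5,0,0,0],[85,-7,-2.4,-2.5,0,0,0],[85,-9,-3,-2.5,0,0,0]])

```text
time: 20.35
tcp_pos: [0.4828, -0.1483, 0.2239]
eef_rot: [2.222, 2.219, 0.001]
ft_force: [0.7, -0.4, 0.1]
width: 0.0847
grip_force: 0.0
```

>>> apply_moves(motion=[[85,-2,-0.7,0,0,0,0],[85,-3.5,-1.2,0,0,0,0],[85,-3.5,-1.2,0,0,0,0]])

```text
time: 20.72
tcp_pos: [0.4461, -0.2545, 0.2232]
eef_rot: [-2.229, -2.213, 0.001]
ft_force: [0.3, 1.0, -0.3]
width: 0.085
grip_force: 0.0
```

```bash
python3 - <<'E'
from h import *
s=read_state();a=cams.get_image('wrist'); c=cam('wrist',s)
hsv=cv2.cvtColor(a,cv2.COLOR_RGB2HSV); m=cv2.inRange(hsv,(0,150,100),(6,255,255))|cv2.inRange(hsv,(174,150,100),(180,255,255))
q=max(cv2.findContours(m,0,1)[0],key=cv2.contourArea); (u,v),r=cv2.minEnclosingCircle(q); print(u,v,r,world(c,[u,v],.086)[0])
b=a[:,:,::-1].copy(); cv2.drawMarker(b,(int(u),int(v)),(0,255,0),0,12)
for X in [(.4345,-.2938,.086),(.567,-.112,.023),(.55,-.218,.034)]: cv2.drawMarker(b,tuple(pix(c,X)[0].astype(int).tolist()),(255,255,0),0,12)
cv2.imwrite('pics/g6.png',b)
go(.4345,-.2938,.025,s=s)
E
```

```text
238.79446411132812 210.09486389160156 29.08427619934082 [ 0.4335 -0.2947  0.086 ]
t 20.725 tcp [ 0.4461 -0.2545  0.2232] w 0.08497748352101923 F [ 0.2741  1.0206 -0.3196]
shift [-1.3086 -0.3722  6.6073] turn [-0.0397  0.0267 -0.4138]
```

View pics/g6.png

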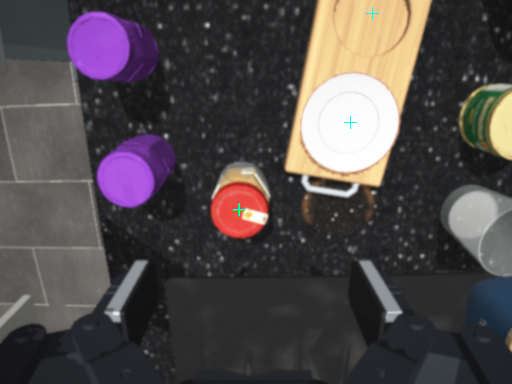

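The picture shows the red lid at (239,210), agreeing with my estimate, and the purple jars clear to the left. Descending on the honey jar.

>>> apply_moves(motion=[[85,-0.8,-0.3,1,0,0,-0.4],[85,-1.32,-0.4,2.5,0,0,-0.4],[85,-1.32,-0.4,4.3,0,0,-0.4],[85,-1.32,-0.4,5.7,0,0,-0.4],[85,-1.32,-0.4,6.3,0,0,-0.4]])

```text
time: 21.4
tcp_pos: [0.4345, -0.2886, 0.0316]
eef_rot: [-2.209, -2.226, 0.0]
ft_force: [-0.0, 0.9, 0.9]
width: 0.0854
grip_force: 0.0
```

>>> apply_moves(motion=[[85,0,0,0.25,0,0,0],[60,0,0,0.25,0,0,0],[40,0,0,0.25,0,0,0],[40,0,0,0.25,0,0,0],[40,0,0,0.25,0,0,0]])

```text
time: 22.02
tcp_pos: [0.4364, -0.2926, 0.0299]
eef_rot: [2.212, 2.225, -0.001]
ft_force: [-1.7, -0.2, 5.7]
width: 0.0549
grip_force: 65.5
```

```bash
python3 - <<'E'
from h import *
go(.567,-.112,.04)
E
```

```text
t 22.025 tcp [ 0.4364 -0.2926  0.0299] w 0.05490612541503815 F [-1.7131 -0.2289  5.7439]
shift [ 5.9937  4.3881 -0.3445] turn [0.1536 0.1937 0.3161]
```

>>> apply_moves(motion=[[40,0,0,-0.3,0,0,0],[40,0,0,-1,0,0,0],[40,0,0,-2.3,0,0,0],[40,1.2,0.9,-2.6,0,0,0],[40,2.8,2.05,-2.6,0,0,0]])

```text
time: 22.65
tcp_pos: [0.4978, -0.2075, 0.107]
eef_rot: [2.216, 2.221, 0.002]
ft_force: [1.0, -0.7, -3.4]
width: 0.0549
grip_force: 65.2
```

>>> apply_moves(motion=[[40,1.4,1,0,0,0,0],[40,2.6,1.9,0,0,0,0],[40,3.2,2.35,0,0,0,0],[40,3.2,2.35,0,0,0,0]])

```text
time: 23.15
tcp_pos: [0.5667, -0.1095, 0.1047]
eef_rot: [-2.212, -2.23, 0.001]
ft_force: [-0.4, -0.8, -3.2]
width: 0.0548
grip_force: 65.3
```

```bash
python3 - <<'E'
from h import *
go(.567,-.1108,.041)
E
```

```text
t 23.15 tcp [ 0.5667 -0.1095  0.1047] w 0.05481415821024517 F [-0.4491 -0.8418 -3.209 ]
shift [-0.0439  0.0103  2.1225] turn [-0.0426  0.0082  0.4464]
```

>>> apply_moves(motion=[[40,-0.04,0,0.7,0,0,0],[40,-0.04,0,1.3,0,0,0],[40,-0.04,0,1.7,0,0,0],[40,-0.04,0,1.85,0,0,0],[40,-0.04,0,1.92,0,0,0]])

```text
time: 23.78
tcp_pos: [0.5665, -0.112, 0.0475]
eef_rot: [2.215, 2.227, 0.0]
ft_force: [0.3, -0.5, -3.0]
width: 0.0551
grip_force: 65.4
```

>>> apply_moves(motion=[[40,0,0,0.06,0,0,0],[40,0,0,0.11,0,0,0],[40,0,0,0.16,0,0,0],[40,0,0,0.16,0,0,0]])

```text
time: 24.28
tcp_pos: [0.5668, -0.1118, 0.044]
eef_rot: [2.214, 2.227, 0.001]
ft_force: [-2.0, 0.5, 2.9]
width: 0.0546
grip_force: 66.0
```

Contact. I'll release, rise, and travel over to the cup, turning 34° to grip across its handle axis.

>>> apply_moves(motion=[[65,0,0,0,0,0,0],[80,0,0,0,0,0,0],[85,0,0,0,0,0,0],[85,0,0,-1,0,0,0],[85,0,0,-3,0,0,0]])

```text
time: 24.9
tcp_pos: [0.5641, -0.1111, 0.1297]
eef_rot: [-2.21, -2.222, 0.006]
ft_force: [0.9, -0.4, -1.1]
width: 0.085
grip_force: 0.0
```

>>> apply_moves(motion=[[85,0.5,-0.2,-2,0,0,0],[85,2,-0.7,-3.5,0,0,8],[85,4,-1.4,-3.5,0,0,16],[85,6,-2,-3.5,0,0,24],[85,8,-2.7,-3.5,0,0,34]])

```text
time: 25.52
tcp_pos: [0.4865, 0.1217, 0.2379]
eef_rot: [2.765, 1.491, 0.002]
ft_force: [0.2, -0.3, -0.1]
width: 0.0848
grip_force: 0.0
```

```bash
python3 - <<'E'
from h import *
go(.435,.265,.22,psi=56)
E
```

```text
t 25.525 tcp [0.4865 0.1217 0.2379] w 0.08480720115775539 F [ 0.24   -0.2561 -0.1007]
shift [ 3.0491 -4.0594  0.5965] turn [ 0.0474 -0.056   0.6794]
```

>>> apply_moves(motion=[[85,1.2,-1.6,0.6,0,0,0.7],[85,2.3,-3.1,0.6,0,0,0.7],[85,3.05,-4.05,0.6,0,0,0.7],[85,3.05,-4.05,0.6,0,0,0.7]])

```text
time: 26.02
tcp_pos: [0.4341, 0.2649, 0.2195]
eef_rot: [-2.767, -1.488, -0.0]
ft_force: [0.6, -1.5, -0.6]
width: 0.0852
grip_force: 0.0
```

```bash
python3 - <<'E'
from h import *
s=read_state();a=cams.get_image('wrist'); c=cam('wrist',s)
b=a[:,:,::-1].copy()
y=np.radians(-34)
for X in [(.4426,.295,.051),(.4426+.06*np.sin(y),.295-.06*np.cos(y),.04)]: cv2.drawMarker(b,tuple(pix(c,X)[0].astype(int).tolist()),(0,255,0),0,12)
b=cv2.resize(b,(800,600)); cv2.imwrite('pics/g7.png',b)
go(.4426,.295,.01,psi=56,s=s)
E
```

```text
t 26.025 tcp [0.4341 0.2649 0.2195] w 0.08517065949466926 F [ 0.6194 -1.5079 -0.5506]
shift [ 0.9933 -0.3141  6.9829] turn [-0.0155 -0.0089  0.5433]
```

View pics/g7.png

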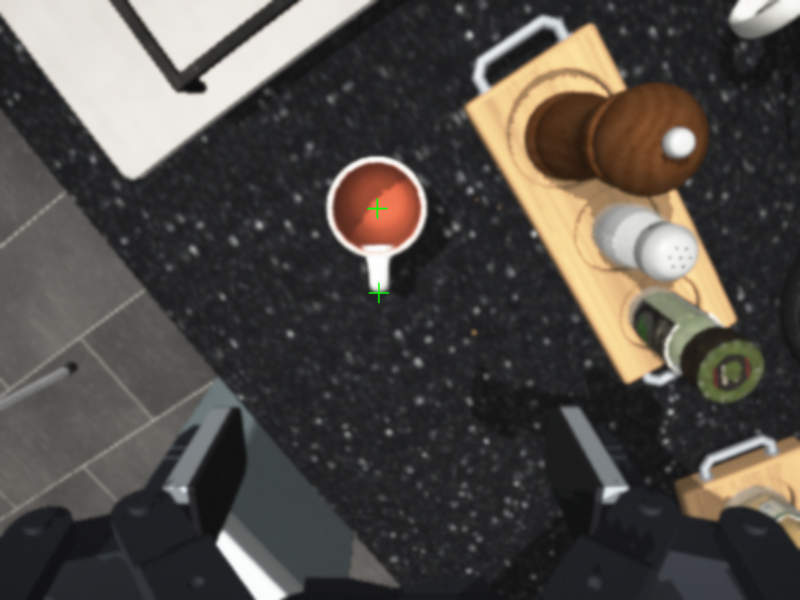

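The cup rim is centred at (377,208), exactly on the mark, with the handle pointing straight along the tool axis. The three dinner-board items all stand properly. Descending on the cup.

>>> apply_moves(motion=[[85,0.98,-0.31,1.2,0,0,0.5],[85,0.98,-0.31,3,0,0,0.5],[85,0.98,-0.31,4.8,0,0,0.5],[85,0.98,-0.31,6,0,0,0.5],[85,0.98,-0.31,6.6,0,0,0.5]])

```text
time: 26.7
tcp_pos: [0.443, 0.2904, 0.0191]
eef_rot: [2.777, 1.467, -0.006]
ft_force: [-0.2, 0.3, 1.1]
width: 0.0852
grip_force: 0.0
```

>>> apply_moves(motion=[[85,0,0,0.25,0,0,0],[85,0,0,0.38,0,0,0],[65,0,0,0.38,0,0,0],[45,0,0,0.38,0,0,0],[45,0,0,0.38,0,0,0]])

```text
time: 27.32
tcp_pos: [0.4451, 0.2935, 0.0124]
eef_rot: [-2.776, -1.47, -0.007]
ft_force: [-0.9, 1.0, 5.8]
width: 0.0576
grip_force: 63.7
```

>>> apply_moves(motion=[[45,0,0,0,0,0,0],[45,0,0,0,0,0,0]])

```text
time: 27.58
tcp_pos: [0.4451, 0.2935, 0.0124]
eef_rot: [-2.776, -1.47, -0.007]
ft_force: [-0.5, 1.2, 6.8]
width: 0.058
grip_force: 63.7
```

>>> apply_moves(motion=[[45,0,0,-0.3,0,0,0],[45,0,0,-1,0,0,0],[45,0,0,-2.5,0,0,0],[45,0,0,-4.3,0,0,0],[45,0,0,-6,0,0,0]])

```text
time: 28.2
tcp_pos: [0.4433, 0.2921, 0.1918]
eef_rot: [2.776, 1.47, -0.001]
ft_force: [0.1, -0.1, -0.8]
width: 0.0576
grip_force: 64.4
```

```bash
python3 - <<'E'
from h import *
go(.55,-.218,.20,psi=56)
E
```

```text
t 28.2 tcp [0.4433 0.2921 0.1918] w 0.05755180096248594 F [ 0.0697 -0.1481 -0.8159]
shift [-12.0614  12.5016  -0.2649] turn [ 0.0072  0.0345 -0.2133]
```

>>> apply_moves(motion=[[45,-0.7,0.75,-0.3,0,0,0],[45,-1.8,1.9,-0.3,0,0,0],[45,-3,3.1,-0.3,0,0,0],[45,-4.3,4.45,-0.3,0,0,0],[45,-5.6,5.8,-0.3,0,0,0]])

```text
time: 28.82
tcp_pos: [0.4929, 0.054, 0.1992]
eef_rot: [2.776, 1.47, -0.0]
ft_force: [1.2, 0.6, -0.6]
width: 0.0578
grip_force: 64.4
```

>>> apply_moves(motion=[[45,-1.3,1.35,0,0,0,0],[45,-2.6,2.7,0,0,0,0],[45,-3.9,4.05,0,0,0,0],[45,-5.1,5.3,0,0,0,0],[45,-5.9,6.1,0,0,0,0]])

```text
time: 29.45
tcp_pos: [0.5446, -0.1961, 0.1987]
eef_rot: [-2.778, -1.467, 0.002]
ft_force: [-0.4, 0.1, -1.1]
width: 0.0577
grip_force: 64.4
```

```bash
python3 - <<'E'
from h import *
go(.55,-.218,.12,psi=56)
E
```

```text
t 29.45 tcp [ 0.5446 -0.1961  0.1987] w 0.05766588230659984 F [-0.3854  0.1081 -1.0891]
shift [-0.4989  0.5642  2.6232] turn [-0.0553  0.0464 -0.3304]
```

>>> apply_moves(motion=[[45,-0.5,0.56,0.8,0,0,0],[45,-0.5,0.56,2,0,0,0],[45,-0.5,0.56,3.4,0,0,0],[45,-0.5,0.56,4.6,0,0,0],[45,-0.5,0.56,4.8,0,0,0]])

```text
time: 30.08
tcp_pos: [0.5476, -0.2142, 0.0514]
eef_rot: [-2.771, -1.467, 0.008]
ft_force: [-0.6, -0.1, -1.0]
width: 0.0578
grip_force: 64.5
```

>>> apply_moves(motion=[[45,0,0,0,0,0,0]])

```text
time: 30.2
tcp_pos: [0.5506, -0.2156, 0.0558]
eef_rot: [2.776, 1.47, 0.0]
ft_force: [-0.6, 0.3, -1.2]
width: 0.0581
grip_force: 64.5
```

```bash
python3 - <<'E'
from h import *
go(.55,-.218,.039,psi=56)
E
```

```text
t 30.2 tcp [ 0.5506 -0.2156  0.0558] w 0.0581124526451953 F [-0.5508  0.2509 -1.2445]
shift [-0.0773  0.0286  0.5609] turn [ 0.0202  0.0103 -0.2086]
```

>>> apply_moves(motion=[[45,-0.07,0.03,0.25,0,0,0],[45,-0.07,0.03,0.38,0,0,0],[45,-0.07,0.03,0.45,0,0,0],[45,-0.07,0.03,0.5,0,0,0],[45,-0.07,0.03,0.5,0,0,0]])

```text
time: 30.82
tcp_pos: [0.5499, -0.2177, 0.0402]
eef_rot: [-2.777, -1.47, 0.0]
ft_force: [-0.8, 0.9, -0.6]
width: 0.0577
grip_force: 64.5
```

>>> apply_moves(motion=[[45,0,0,0.04,0,0,0],[45,0,0,0.08,0,0,0],[45,0,0,0.08,0,0,0]])

```text
time: 31.2
tcp_pos: [0.5503, -0.2176, 0.0395]
eef_rot: [2.776, 1.47, 0.001]
ft_force: [-1.9, 2.1, 5.4]
width: 0.0577
grip_force: 65.3
```

Contact on the saucer. I'll release, rise and back away for a final look.

>>> apply_moves(motion=[[65,0,0,0,0,0,0],[80,0,0,0,0,0,0],[85,0,0,0,0,0,0],[85,0,0,-0.8,0,0,0],[85,0,0,-2.5,0,0,0]])

```text
time: 31.82
tcp_pos: [0.5478, -0.2167, 0.11]
eef_rot: [-2.771, -1.467, 0.007]
ft_force: [0.9, -0.7, 0.8]
width: 0.085
grip_force: 0.0
```

>>> apply_moves(motion=[[85,0,0,-2,0,0,0],[85,-1,-0.5,-4,0,0,0],[85,-2.5,-1.2,-5,0,0,0],[85,-4,-2,-5,0,0,0],[85,-5.5,-3,-5,0,0,0]])

```text
time: 32.45
tcp_pos: [0.3816, -0.3045, 0.2635]
eef_rot: [2.775, 1.469, 0.0]
ft_force: [-1.1, -0.9, 0.1]
width: 0.0851
grip_force: 0.0
```

>>> apply_moves(motion=[[85,0,0,0,0,0,0],[85,0,0,0,0,0,0]])

```text
time: 32.7
tcp_pos: [0.3831, -0.3035, 0.2628]
eef_rot: [2.777, 1.469, 0.001]
ft_force: [0.7, 0.2, 1.1]
width: 0.0849
grip_force: 0.0
```

```bash
python3 - <<'E'
from h import *
s=read_state();a=cams.get_image('wrist'); b=cams.get_image('top')
b=cv2.resize(b[80:260,140:390],(800,576),interpolation=cv2.INTER_CUBIC)
cv2.imwrite('pics/f1.png',b[:,:,::-1]);cv2.imwrite('pics/f2.png',a[:,:,::-1]); print(s['tcp_pos'])
E
```

```text
[ 0.3831 -0.3035  0.2628]
```

View pics/f1.png

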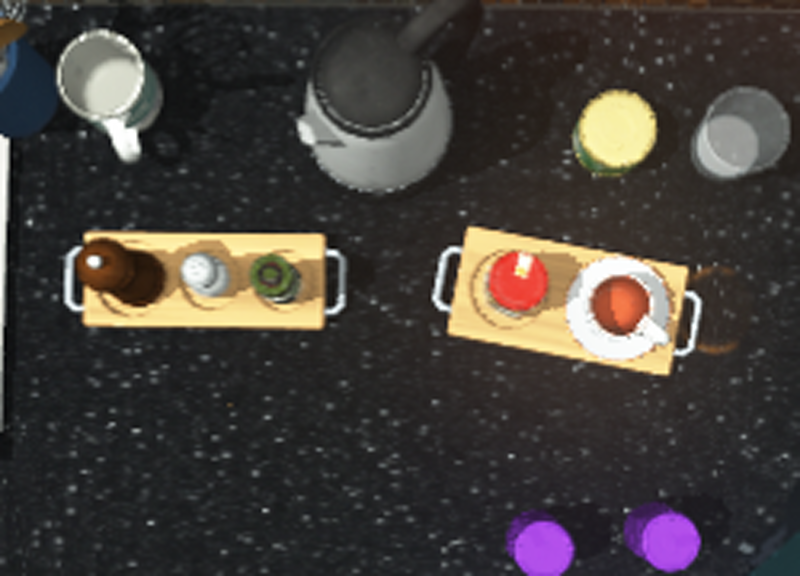

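View pics/f2.png

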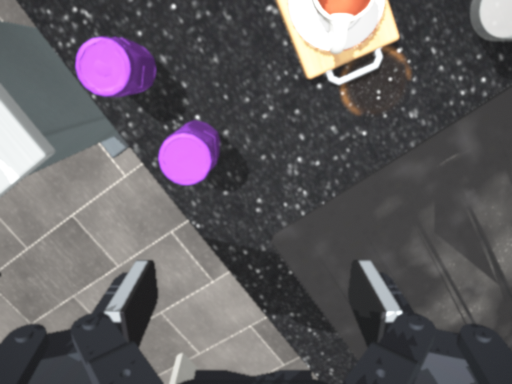

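The top picture shows the mill (120,270), salt (205,275) and spice jar (275,278) in their recesses. The honey jar (518,283) is in its recess and the cup (621,304) sits centred on the saucer. The mug, tin, glass and purple jars have not moved. The wrist picture shows the gripper clear of everything.

```bash
python3 -c "
from workcell import bot
print(bot.finish_job())"
```

```text
the job is handed in; nothing more can be done
None
```

Both serving boards are made up in the order asked and the job is handed in at about 33 s; the final pictures show all five items upright in their places, with the mug, tin, glass and purple jars undisturbed.

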